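Key the drive shaft into the pulley block

ROBOT

A 6-joint arm with a two-finger parallel gripper is mounted at the origin on a cart in front of the work surface, level with it; the furniture and walls round the work are solid. World frame = base frame: x ahead of the robot, y to its left, z up, the work surface at z = 0. Lengths are in m, angles in rad, forces in N, time in s.
With the tool pointing down it reaches from about 0.35 to 0.775 m from the base axis. Payload 7.3 kg.
Tool frame: the origin (TCP) lies between the finger pads, 19 mm behind the fingertips; this is the grasp point; z points along the fingers, y is the line along which they close (so a half turn about z gives the same grasp; the last joint's range is limited). The gripper opens to 92 mm and grips with 3 to 60 N. Pads are 19 mm wide; open, the fingers measure 130 mm over their backs; the gripper's body (75 mm by 190 mm) begins 47 mm behind the grasp point.
Start: joints at [1.189, 0.342, 1.524, -0, 1.275, -0.146], TCP at [0.123, 0.51, 0.246] pointing down, gripper open.
Joint ranges: [-2.53, 2.53], [-0.77, 2.02], [0.04, 2.7], [-1, 4.14], [0.28, 2.66], [-3.11, 3.11]. Speed limits (rad/s): [2.57, 2.57, 3.14, 3.14, 3.14, 3.14].

INTERFACE

Orientations are given as a unit quaternion [w, x, y, z].
In Python, from bench import ctrl, camera, camera_model, search_frame, readout gives the robot as it stands. Calls block until the motion is done:
- ctrl.goto(position, orientation): joint-space move of the TCP to a pose.
- ctrl.movel(position, rotation=None, rate=0.15, force_limit=None): straight line of the TCP; rotation=None keeps the orientation; rate is the mean speed in m/s. With force_limit (N) it stops when the force on the tool has changed by that much, and returns True; else False.
- ctrl.move_joints(angles): joint-space move.
- ctrl.gripper_to(opening): finger opening in m; the grip force is fixed at half the most; returns when the fingers have stopped.
- ctrl.wait(seconds).
- ctrl.inverse_kinematics(position, orientation): joint angles nearest the present ones, or None.
- camera(name): name is "scene" or "top"; returns the picture (480x640x3 uint8, red, green, blue); there is no depth.
- camera_model(name): a dict with "K" (3x3 intrinsics, pixels), "world_from_camera" (4x4, takes a point from camera to world coordinates). Camera axes: x right, y up, looking along -z (the intrinsics and any distortion apply to the point x, -y, -z); pixel columns grow to the right and rows downward; lengths in m; the calibration is good to about 2 mm. A picture is of the moment at which its call begins. camera_model takes no time and is no camera call.
A pose or a line that the arm cannot do raises ctrl.IKError and nothing moves.
- ctrl.close_job(): hands the job in; it is judged then, once.
Trained networks look in the newest picture that a camera, given by its name, has taken for a name from the list of things; names that differ only in an ending like _2 or _b are one class to them, and where a whole thing is asked for, a point or a joint stands for the part that bears it (a point fixed in the world has none). Each returns a list of dicts, best first, with "p" (0 to 1); they miss things now and then, are a little off and sometimes report something else, mostly with a low value. They report only what shows in the picture. A call takes as long as a camera call. They do not tell look-alikes from the thing itself.
- search_frame(thing, camera): "position" ([x, y, z] in m, in world coordinates, good to about 4 mm: the middle of the surface that is visible of it).
Readings, each from a call of its own:
- readout.read_time(): time.
- readout.read_joint_positions(): joint angles.
- readout.read_qd(): joint speeds.
- readout.read_joint_efforts(): joint torques, N m.
- readout.read_position(): TCP position.
- readout.read_ee_rot(): TCP orientation.
- readout.read_wrist_force(): force on the tool from outside, world axes, zero at the start.
- readout.read_wrist_torque(): the same for the moment, N m.
- readout.read_finger_gap(): finger opening in m.
- readout.read_grasp_force(): force on a finger pad.
Only numpy, scipy, OpenCV 4.12 (cv2) and the standard library are available. Lean on these libraries where they do the work, as an engineer would, in place of code of your own. Each camera call takes 0.05 s, during which the arm holds its last target. There are 200 camera calls.

TASK

Take the keyed steel shaft out of its wooden stand by its square end and put it, key end down, through the hole in the top plate of the grey pulley block into the pulley's bore. The pulley inside has stopped a little to one side or other of the index bar, so turn the shaft until you feel its key slip into the keyway, then push it fully home against the spring, with the collar flat on the top plate. Finish holding it there: keep hold of the shaft and keep pushing, since the spring throws it out again if you let go; leave the tape measure, brass elbow and brass valve where they are.

Things in the scene. Friction and masses are not known exactly. Their poses are not given: they have to be found in the camera images.
- shaft: loose upright steel shaft, 103 mm long, 0.13 to 0.21 kg; origin at the centre of its lower tip, z up along it. From the tip: round, 20 mm in diameter, from 0 to 50 mm (the first 5 mm taper from 14 mm); collar 40 mm in diameter from 50 to 58 mm; square shank 16 x 16 mm, flats square to x and y, from 58 to 103 mm. Key and collar tab point along +x; starts within 1.2 rad of world +x
- shoulder (a point): on the shaft's axis at the underside of the collar, 50 mm above the tip; axes as the shaft
- shank (a point): on the shaft's axis in the square shank, 82 mm above the tip, 32 mm above the collar's underside: where to put the TCP to grip; axes as the shaft. The fingertips then end just above the collar
- key (a point): middle of the key's outer face, 13.5 mm from the shaft's axis towards its +x, 24 mm above the tip. The key is 6 mm wide and runs from 12 to 36 mm above the tip. Hidden in the stand at first, but the collar has a tab right above it: 8 mm wide, reaching 28 mm from the axis, also towards the shaft's +x
- stand: fixed wooden block 75 x 75 x 56 mm with an upright through hole 31 mm in diameter; the shaft hangs in it by its collar, tip 6 mm above the bench. Origin at the centre of its underside. Lifting the shaft by 55 mm clears it
- bracket: fixed grey pulley block, 110 x 120 mm, 70 mm high; origin at the centre of its underside, z up. Top plate 100 (x) x 114 (y) x 8 mm with a round hole 33 mm in diameter at its centre, through which shaft and key pass freely; screw heads 3 mm high stand on it 54 mm from the centre. Turned up to 0.35 rad either way from world +x
- seat (a point): centre of the upper face of the bracket's top plate, 70 mm above the bench, on the bore's axis; axes as the bracket. With the key off the keyway the shaft stops with its collar's underside 28 mm above this face; with the key in, it goes down freely to 10 mm, then against the spring to 0, collar on the plate
- index (a point): top of the steel index bar (14 mm long along x, 5 mm wide, 6 mm high) on the top plate, 40 mm from the bore's axis in the bracket's +x direction. The pulley's keyway direction is not known: it lies within 0.40 rad either side of the direction from the axis to this bar. The key drops in when within about 0.10 rad of the keyway
- mouth (a point): centre of the top face of the fixed pulley, 10 mm below the seat, 60 mm above the bench. The pulley, 80 mm in diameter and 36 mm high, lies level under the top plate; its bore is 23 mm in diameter and goes through; its keyway, 9 mm wide and reaching 15.5 mm from the axis, runs the full height. Seen through the hole in the plate
- plunger (a joint): spring plunger at the bottom of the bore, 15 mm in diameter: 0 when free (its top 30 mm above the bench), grows as it is pushed down, 0.010 m with the shaft home. It pushes up with 4 N at first and 9 N with the shaft home, more than the shaft's weight, so the shaft must be held down
- tape_measure: orange tape measure, 36 x 78 x 64 mm, loose bystander, not to be moved; origin under its middle
- elbow: brass pipe elbow, 44 x 44 x 28 mm, loose bystander, not to be moved; origin under its middle
- valve: brass ball valve with red lever, 39 x 117 x 61 mm, loose bystander, not to be moved; origin under its middle
Mind the look-alikes: they are no part of the job. Of the things like the shaft, leave any that is pink; of the rest the larger one is meant.

How it is judged:
By the outcome, as a careful person would: the job done as asked, in the order asked, and still so for the second after the job is handed in, while the arm keeps its last pose, push and grip.
It also fails if it takes over 51 s, if anything falls off the work surface, if the arm or the gripper's body presses on something with over 40 N, if the wrist force passes 120 N, or if a joint passes its speed limit or range.

## Working session

There is one attempt and no reset: what is moved stays moved. The work goes in short steps, each a Python script; the robot and the scene stay as the last script left them, time stands still between calls to the robot, and variables do not carry over. Pictures are saved under pics/ and viewed, at most 10 in all, crops included, and the job is handed in when it is done.

```bash
mkdir -p pics; ls; python3 - <<'E'
from bench import *
import cv2,numpy as np
for c in("scene","top"):
    im=camera(c); cv2.imwrite(f"pics/{c}0.png",im[:,:,::-1])
    m=camera_model(c); print(c,np.round(m["K"],1).tolist(),np.round(m["world_from_camera"],4).tolist(),[k for k in m])
    W=np.array(m["world_from_camera"]);K=np.array(m["K"])
    for t in("shaft","stand","bracket","index","mouth","key","shank","tape_measure","elbow","valve"):
        for d in search_frame(t,c)[:4]:
            p=np.array(d["position"]);q=np.linalg.inv(W)@np.append(p,1);u=K@[q[0],-q[1],-q[2]]
            print(c,t,round(d["p"],2),np.round(p,3),np.round(u[:2]/u[2]))
print(readout.read_time())
E
```

```text
pics
scene [[594.9, 0.0, 323.4], [0.0, 594.9, 236.9], [0.0, 0.0, 1.0]] [[-0.9037, 0.1953, -0.3811, 0.0401], [-0.4278, -0.3735, 0.8231, 1.1401], [0.0184, 0.9069, 0.421, 0.5436], [0.0, 0.0, 0.0, 1.0]] ['K', 'world_from_camera']
scene shaft 0.74 [0.418 0.455 0.059] [286. 309.]
scene shaft 0.58 [0.424 0.34  0.074] [316. 268.]
scene shaft 0.54 [0.32  0.35  0.043] [370. 301.]
scene bracket 0.81 [0.423 0.163 0.054] [356. 239.]
scene bracket 0.2 [0.421 0.346 0.075] [315. 269.]
scene index 0.98 [0.421 0.156 0.054] [358. 238.]
scene mouth 0.65 [0.422 0.159 0.061] [357. 235.]
scene mouth 0.3 [0.405 0.365 0.043] [319. 293.]
scene key 0.86 [0.422 0.456 0.059] [283. 309.]
scene key 0.7 [0.319 0.35  0.045] [371. 300.]
scene key 0.59 [0.422 0.346 0.072] [315. 271.]
scene shank 0.91 [0.42  0.458 0.058] [284. 309.]
scene shank 0.78 [0.42  0.343 0.072] [317. 270.]
scene tape_measure 0.93 [0.556 0.241 0.04 ] [277. 247.]
scene elbow 0.82 [ 0.58  -0.012  0.018] [321. 212.]
scene valve 0.69 [0.575 0.443 0.03 ] [207. 298.]
top [[553.5, 0.0, 318.4], [0.0, 553.5, 241.9], [0.0, 0.0, 1.0]] [[0.0184, 0.9867, -0.
[... 240 characters left out ...]
55 [0.423 0.335 0.065] [262. 254.]
top shaft 0.52 [0.43  0.118 0.069] [376. 252.]
top stand 0.75 [0.42  0.336 0.056] [261. 257.]
top bracket 0.98 [0.433 0.116 0.071] [376. 251.]
top index 0.59 [0.432 0.117 0.068] [376. 252.]
top mouth 0.55 [0.425 0.116 0.071] [376. 255.]
top key 0.84 [0.42  0.444 0.059] [205. 255.]
top key 0.77 [0.421 0.336 0.062] [261. 255.]
top key 0.7 [0.32  0.344 0.043] [256. 309.]
top shank 0.87 [0.42  0.447 0.059] [204. 255.]
top shank 0.82 [0.421 0.336 0.063] [261. 255.]
top shank 0.54 [0.323 0.344 0.038] [257. 307.]
top tape_measure 0.9 [0.559 0.221 0.06 ] [323. 187.]
top elbow 0.74 [ 0.581 -0.007  0.024] [435. 183.]
top valve 0.62 [0.581 0.424 0.042] [221. 177.]
1.1
```

```bash
python3 - <<'E'
import cv2,numpy as np
a=cv2.imread("pics/top0.png")[150:350,170:470]
b=cv2.imread("pics/scene0.png")[190:350,170:430]
cv2.imwrite("pics/topc.png",cv2.resize(a,(800,533),interpolation=2)); cv2.imwrite("pics/scc.png",cv2.resize(b,(800,492),interpolation=2))
E
```

```text
(no output)
```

View pics/topc.png

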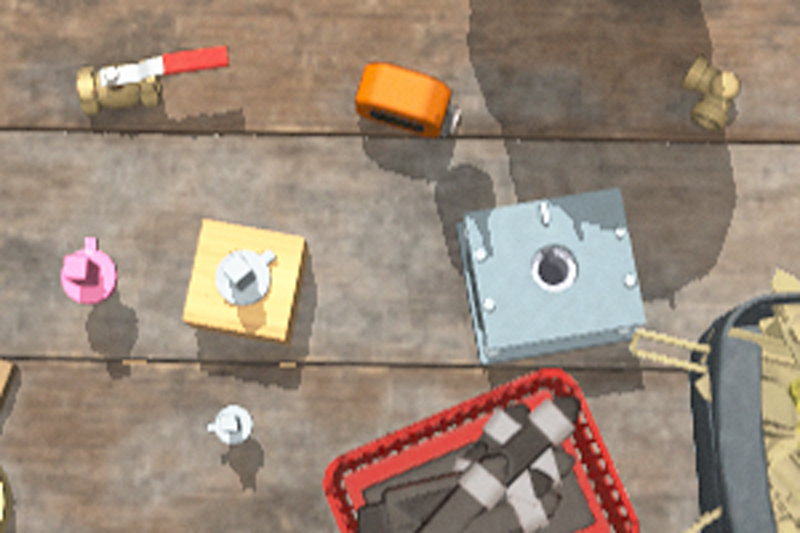

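View pics/scc.png

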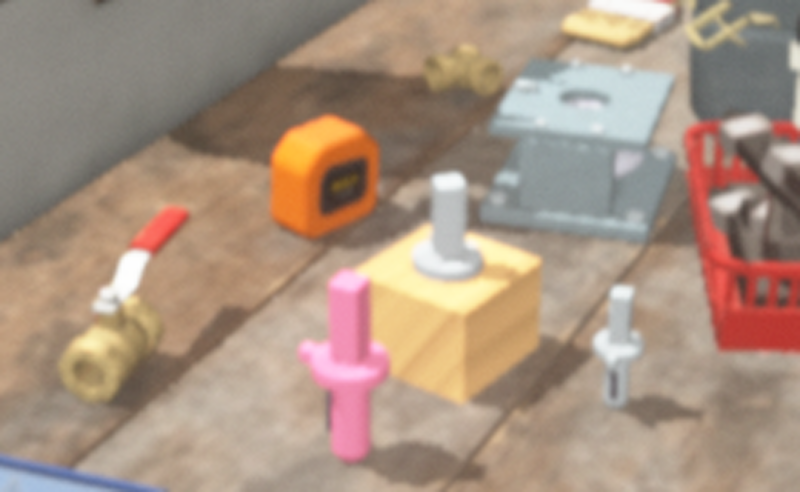

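View pics/scene0.png

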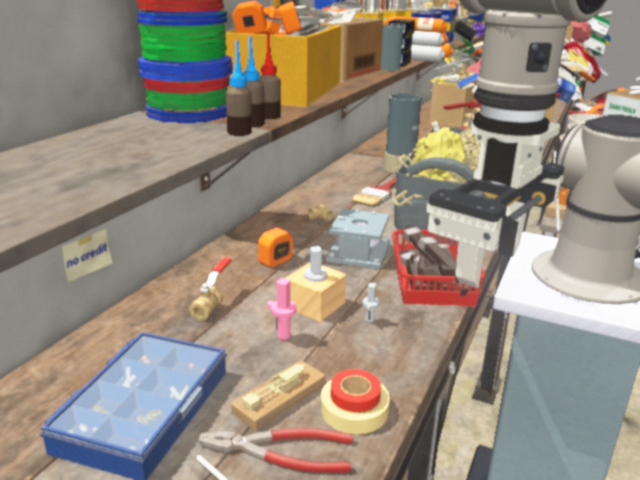

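The scene has three shaft-like things. The pink one is at top px (203,252), the small grey one is free-standing at (257,309), and the large grey one sits in the wooden stand at (261,254), so I choose that last one. The hole in the bracket plate is at about (378,251) and the index bar at (374,230). Next I'll overlay models on a close crop to check this.

```bash
cat > h.py <<'E'
from bench import *
import cv2,numpy as np
from scipy.spatial.transform import Rotation as R
def quat(yaw_y):  # tool down, tool y axis along world angle yaw_y
    y=np.array([np.cos(yaw_y),np.sin(yaw_y),0]);z=np.array([0,0,-1.]);x=np.cross(y,z)
    q=R.from_matrix(np.c_[x,y,z]).as_quat();return [q[3],q[0],q[1],q[2]]
def cam(n):
    m=camera_model(n);return np.array(m["K"]),np.array(m["world_from_camera"])
def proj(n,p):
    K,W=cam(n);p=np.atleast_2d(p);q=(np.linalg.inv(W)@np.c_[p,np.ones(len(p))].T)[:3]
    u=K@(q*np.array([[1],[-1],[-1]]));return (u[:2]/u[2]).T
def back(n,uv,z):
    K,W=cam(n);d=np.linalg.inv(K)@[uv[0],uv[1],1];d=W[:3,:3]@(d*[1,-1,-1]);o=W[:3,3]
    return o+d*(z-o[2])/d[2]
E
cat > m.py <<'E'
from h import *
f=lambda x,y:(170+x*.375-.3,150+y*.375-.3)
c=back("top",f(242.5,278),.064);t=back("top",f(272,258),.064)
sy=np.arctan2(*(t-c)[1::-1]);print("shaft",c,sy)
h=back("top",f(554,269),.07);P=[back("top",f(*p),.07) for p in((460,222),(618,190),(645,330),(483,362))]
e=(P[0]+P[1]-P[2]-P[3]);by=np.arctan2(e[1],e[0]);i=back("top",f(545,212),.076)
print("hole",h,"platectr",np.mean(P,0),"yaw",by,np.arctan2(*(i-h)[1::-1]),[np.linalg.norm(P[0]-P[1]),np.linalg.norm(P[1]-P[2])])
h=(h+np.mean(P,0))/2
S=8
def over(img,n,c,sy,h,by,x0,y0):
    a=np.linspace(0,6.3,60)
    ro=lambda pts,o,y:np.array([[o[0]+p[0]*np.cos(y)-p[1]*np.sin(y),o[1]+p[0]*np.sin(y)+p[1]*np.cos(y),p[2]] for p in pts])
    L=[ro([[.02*np.cos(b),.02*np.sin(b),.064] for b in a],c,sy),ro([[.018,.004,.064],[.028,.004,.064],[.028,-.004,.064],[.018,-.004,.064]],c,sy),
     ro([[s*.008,u*.008,.109] for s,u in((1,1),(1,-1),(-1,-1),(-1,1),(1,1))],c,sy),
     ro([[.0165*np.cos(b),.0165*np.sin(b),.07] for b in a],h,by),
     ro([[s*.05,u*.057,.07] for s,u in((1,1),(1,-1),(-1,-1),(-1,1),(1,1))],h,by),
     ro([[.04+s*.007,u*.0025,.076] for s,u in((1,1),(1,-1),(-1,-1),(-1,1),(1,1))],h,by)]
    for l in L:
        cv2.polylines(img,[np.round((proj(n,l)-[x0,y0]+.5)*S).astype(int)],False,(0,0,255),1)
    return img
im=cv2.imread("pics/top0.png")
def crop(x0,y0,w,hh): return over(cv2.resize(im[y0:y0+hh,x0:x0+w],None,fx=S,fy=S,interpolation=cv2.INTER_CUBIC),"top",c,sy,h,by,x0,y0)
cv2.imwrite("pics/ov.png",np.hstack([crop(240,230,30+10,70),crop(345,220,60,70)]))
for yy in (sy,sy+np.pi/2,sy+np.pi,sy-np.pi/2):
    print(yy,[None if (j:=ctrl.inverse_kinematics([c[0],c[1],.088],quat(yy)))is None else np.round(j,2)],
     [None if (j:=ctrl.inverse_kinematics([h[0],h[1],.13],quat(yy-sy+by+d)))is None else np.round(j[5],2) for d in(-.5,.5)])
E
python3 m.py
```

```text
shaft [0.42359433 0.33708789 0.064     ] -0.9465736103852321
hole [0.43337536 0.11398089 0.07      ] platectr [0.42869841 0.11572766 0.07      ] yaw 0.1769349154435732 0.17530878782232936 [np.float64(0.11653405664206842), np.float64(0.10276334060033343)]
-0.9465736103852321 [array([ 0.53,  0.55,  1.68, -0.  ,  0.92,  1.48])] [np.float64(0.41), np.float64(-0.59)]
0.6242227164096644 [array([ 0.53,  0.55,  1.68, -0.  ,  0.92, -0.09])] [np.float64(-1.16), np.float64(-2.16)]
2.195019043204561 [array([ 0.53,  0.55,  1.68, -0.  ,  0.92, -1.66])] [np.float64(-2.73), np.float64(2.55)]
-2.5173699371801286 [array([ 0.53,  0.55,  1.68, -0.  ,  0.92,  3.05])] [np.float64(1.98), np.float64(0.98)]
```

View pics/ov.png

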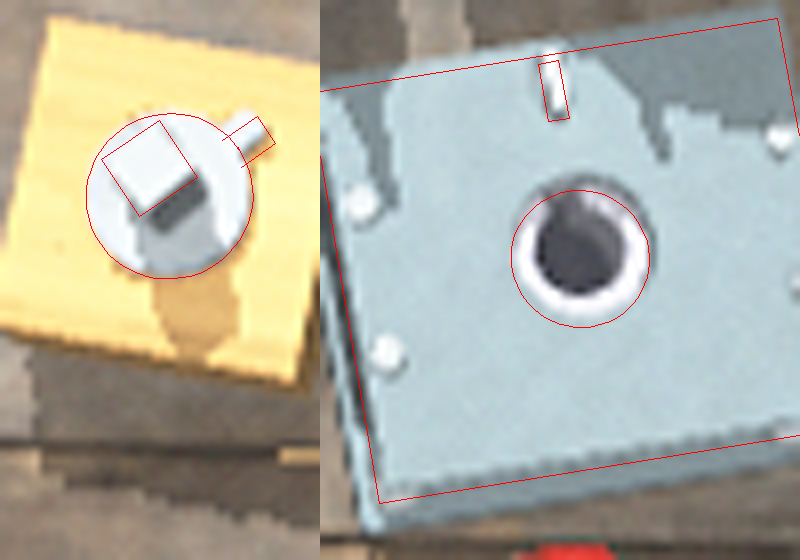

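The shaft model fits, with the tab perhaps 0.03 rad further round. The plate model sits about 10 crop px low because I had included the front edge, so I'll use the raw hole centre (0.4334, 0.1140), which matches. In the hole, a notch breaks the white ring at about crop (565,197), which suggests the keyway is near yaw 0.31. Now I'll grasp.

```bash
python3 - <<'E'
from h import *
c=[.4236,.3371];sy=-.93
ctrl.goto([*c,.2],quat(sy))
print(ctrl.movel([*c,.088],rate=.1,force_limit=8),readout.read_position())
ctrl.gripper_to(.0); print(readout.read_finger_gap(),readout.read_grasp_force(),readout.read_wrist_force(),readout.read_wrist_torque())
print(ctrl.movel([*c,.165],rate=.1),readout.read_wrist_force(),readout.read_finger_gap())
h=[.4334,.1140]
ctrl.goto([*h,.20],quat(.31)); print(readout.read_position(),readout.read_joint_positions(),readout.read_time())
im=camera("scene");im2=camera("top")
# expected tip / collar / hole overlays
p=readout.read_position()
for n,i in(("scene",im),("top",im2)):
    i=i[:,:,::-1].copy();u=proj(n,[[*h,.07],[p[0],p[1],p[2]-.082],[p[0],p[1],p[2]-.032]]);x0,y0=(np.round(u[0])-[50,60]).astype(int)
    print(n,u,x0,y0); cv2.imwrite(f"pics/{n}1.png",cv2.resize(i[y0:y0+100,x0:x0+100],(400,400),interpolation=2)if 0 else cv2.resize(i[y0:y0+90,x0:x0+65],None,fx=6,fy=6,interpolation=2) if n=="top" else cv2.resize(i[y0:y0+90,x0:x0+65+0],None,fx=6,fy=6,interpolation=2))
cv2.imwrite("pics/both1.png",np.hstack([cv2.imread("pics/scene1.png"),cv2.imread("pics/top1.png")]))
E
```

```text
False [0.42395247 0.33734165 0.08861022]
0.016113673404449472 29.99910162669039 [0.46774051 1.07924638 0.22629235] [-0.15286727  0.11126992 -0.01151214]
False [ 0.05131713  0.61991217 -2.70352892] 0.016696643268803255
[0.43336154 0.11425203 0.1997776 ] [ 8.63786500e-02  2.49530702e-01  1.79438836e+00  1.47888722e-04
  1.09805938e+00 -2.23229118e-01] 7.3583
scene [[360.72891497 221.72294142]
 [361.74719059 199.53436911]
 [362.92223469 175.44451591]] 311 162
top [[377.43999076 250.56203511]
 [380.01342364 246.72324203]
 [383.20311274 242.30661175]] 327 191
```

View pics/both1.png

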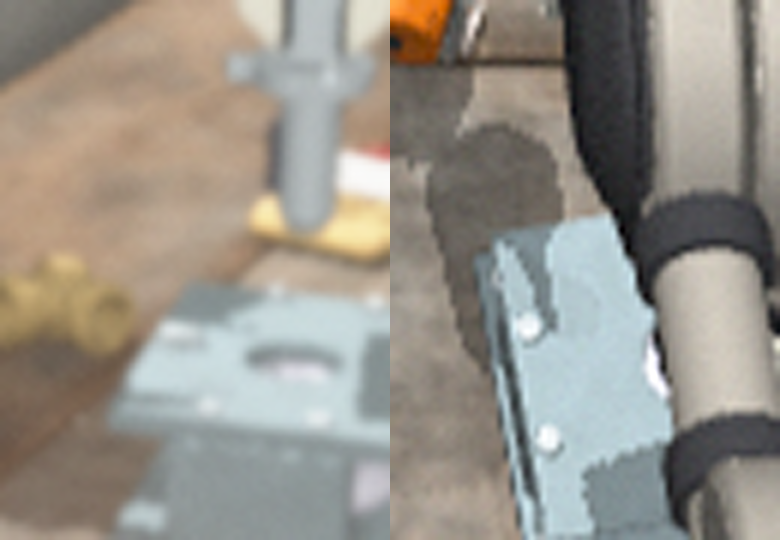

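In the scene crop the tip is at (308,225) and the hole centre at (295,362), both within about 1 px of prediction. The tab points toward the index side. Next I'll descend until contact.

```bash
python3 - <<'E'
from h import *
h=[.4338,.1143]
ctrl.movel([*h,.155],quat(.31),rate=.12)
print(ctrl.movel([*h,.108],rate=.02,force_limit=5),readout.read_position(),readout.read_wrist_force(),readout.read_wrist_torque(),readout.read_time())
E
```

```text
True [0.4339883  0.11400139 0.11135213] [ 1.01947419 -0.73034525  2.25672201] [-0.10954779 -0.0525948  -0.01855457] 9.9083
```

The key went in at the first angle: the descent stopped at the spring, about 10 mm above home. Now I'll push home.

```bash
python3 - <<'E'
from h import *
p=readout.read_position()
print(ctrl.movel([p[0],p[1],.098],rate=.015,force_limit=9))
for _ in range(2):
    print(readout.read_position(),readout.read_wrist_force(),readout.read_wrist_torque(),readout.read_finger_gap(),readout.read_time()); ctrl.wait(.5)
i=camera("scene")[:,:,::-1];cv2.imwrite("pics/s2.png",cv2.resize(i[150:260,300:430],None,fx=6,fy=5.4,interpolation=2))
E
```

```text
True
[0.43410401 0.11397431 0.10393201] [-0.02956126  0.10941704  6.15706898] [-0.02711775  0.15892308  0.05682875] 0.016181941128419104 10.4833
[0.43407788 0.11397639 0.1039369 ] [-0.14245107  0.25412111  6.10112837] [-0.10394466  0.18511015 -0.00632487] 0.01610400551844609 10.9833
```

View pics/s2.png

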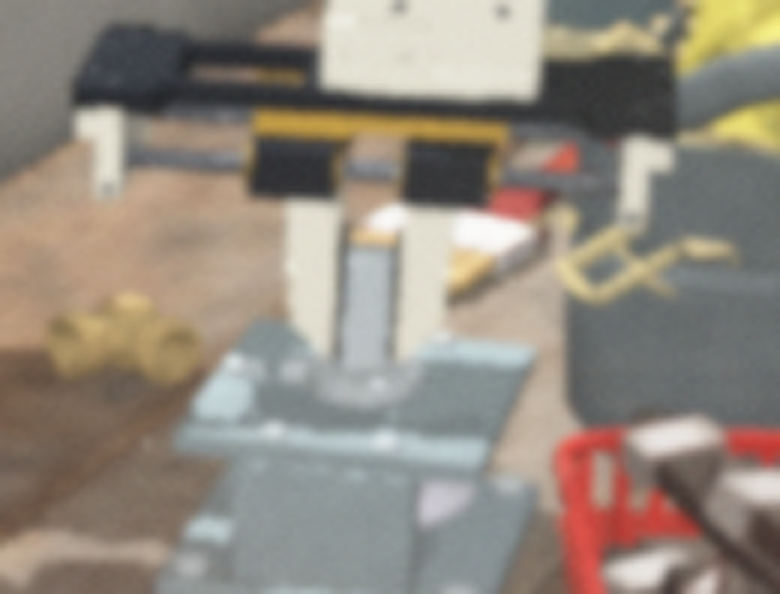

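The picture shows the collar practically on the plate at about (365,380). The force is only the spring's, with z about 1 mm high, so I'll push on until there is firm plate contact.

```bash
python3 - <<'E'
from h import *
p=readout.read_position(); z=p[2]
for k in range(10):
    z-=.0007
    ctrl.movel([p[0],p[1],z],rate=.01); ctrl.wait(.3)
    f=readout.read_wrist_force(); print(round(z,4),readout.read_position()[2],f,readout.read_finger_gap())
    if f[2]>16: break
print(readout.read_time())
E
```

```text
0.1033 0.1038196191764901 [-1.25912239 -0.04383001 12.8876931 ] 0.015389403803001711
0.1026 0.10378560466506534 [-4.3659818  -0.22608462 20.62860352] 0.015834323250813537
12.6333
```

Contact is hard at z=0.1038, steady with about 14 N above the spring, and that matches 10 mm of plunger travel. I'll confirm the hold and hand in.

```bash
python3 - <<'E'
from h import *
ctrl.wait(.7); print(readout.read_position(),readout.read_wrist_force(),readout.read_grasp_force())
print(ctrl.close_job())
E
```

```text
[0.43417417 0.11404029 0.10377272] [-3.54889408 -0.82140477 19.97545084] 30.01868963241577
the job is handed in; nothing more can be done
None
```

The job is handed in with the shaft in the pulley, key in the keyway and collar pressed firmly against the top plate, still gripped and pushed down at about 20 N; no search turn was needed, because the key dropped in at the angle first read from the picture.

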